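# Unbolt the swing gate of a tube welding jig

## Task

The square tube in the welding jig is finished and the jig has to be opened. Hold the jig's spring catch down by its ribbed thumb plate with one fingertip and, while it is down, push the bolt back out of the gate with the other fingertip against the bolt's upright tab, until the bolt is fully back and the catch has snapped up again behind it. Then push the gate open by its ball knob, away from the tube, to at least 45 degrees; only push, lift nothing, and leave the tube lying in the jig and the tools around it where they are.

Things in the scene. Friction and masses are not known exactly. Their poses are not given: they have to be found in the camera images.
- jig: Welding jig: dark steel plate 12 mm thick, fixed to the table, x -85..72, y -170..145 mm. Origin under the plate on the bolt's line; y runs along the bolt from its tab to the gate (roughly robot's left), x across it from the tube's side to the thumb plate's side (roughly away from the robot). Start places (x, y) in mm: tab (0, -111), thumb plate (64, -107), knob (0, -15), gate pivot (0, 115).
- bolt_tab: Upright flat steel tab of the bolt, 26 mm wide (jig x), 8 mm thick (jig y), free from 45 to 88 mm above the table. Origin: middle of its top edge; axes as the jig's. Push it towards jig -y, 3 to 10 N. The bolt under it is an 18 mm wide bar, top 36 mm above the table; its guide straps reach 43 mm.
- bolt (a joint): How far the bolt is withdrawn, m: 0 = shot into the open end of the gate's arm (start), 0.030 = fully back at its stop, clear of the gate. At either end the catch's nose drops into a notch of the bolt (1.5 mm play); between them it rides on the bolt.
- catch_pad: Ribbed steel thumb plate of the catch, 26 mm wide (jig x), 58 mm long (jig y, along the bolt: a fingertip may slide along it while pressing). Origin: middle of its upper face, 60 mm above the table at rest; at rest the edge away from the bolt is 1.5 mm higher. Between it and the tab nothing is over 48 mm but the nose arm (54 mm, pressed), which crosses the bolt 37 to 46 mm from the tab's start.
- catch (a joint): Rocker angle of the catch, rad: 0 = up, nose in the notch; 0.30 = fully down at its stop (thumb plate's middle 12 mm lower, tipped outward). From 0.16 (middle 6 mm lower) the bolt is free. Its pin lies parallel to the bolt, 37 mm from the plate's middle. Spring: 2 N to begin, 5 N at the stop. It springs up when let go; while the bolt is between its notches it rests at about 0.15.
- gate_knob: Black ball knob, 26 mm across, on a 12 mm upright post on the gate's arm. Origin: ball centre, 97 mm above the table; post free down to 46 mm, the tube beside it is 52 mm high. The arm is a 30 mm steel square tube along jig y, 14 to 44 mm above the table, turning on an upright pivot 130 mm from the knob towards jig +y.
- gate (a joint): Opening angle of the gate, rad: 0 = shut along the tube and locked by the bolt (start); grows as the knob swings away from the tube, first towards jig +x; stop at 1.1. It stays where it is left; 1 to 2 N at the knob move it once the bolt is out.
- magnet_lamp: Standing work lamp, fixed, always in the same place to the right of the jig; mind it with the arm. Round base 122 mm across and 28 mm high, its middle at (51, -22) mm in the lamp's frame; a thin bent neck rises from it to the black head, which hangs at x -114 to -39, y 13 to 84 mm, 427 to 504 mm above the table: pass it on the robot's side.
- tube_center (a point): Centre of the finished work: a loose grey square tube, 40 x 120 x 40 mm, lying along the jig's y in the nest of the jig between the fence and the gate. To be left alone.
- hexkey_center (a point): A loose black L-shaped hex key, 39 x 117 x 7 mm, lying on the jig's plate on the near side of the bolt. To be left alone.
- plier_center (a point): Loose pliers with red grips, 58 x 174 x 16 mm, on the table. To be left alone.
- tape_center (a point): A loose yellow tape measure, 64 x 71 x 34 mm, on the table. To be left alone.
- bar_center (a point): A loose copper bar, 40 x 150 x 12 mm, on the table. To be left alone.

How it is judged:
By the outcome, as a careful person would: the job done as asked, in the order asked, and still so for the second after the job is handed in, with the robot touching nothing.
It also fails if it takes over 48 s, if anything falls off the work surface, if the arm or the gripper's body presses on something with over 40 N, if the wrist force passes 120 N, or if a joint passes its speed limit or range.

## Robot

A 6-joint arm with a two-finger parallel gripper is mounted at the origin on the work surface; the furniture and walls round the work are solid. World frame = base frame: x ahead of the robot, y to its left, z up, the work surface at z = 0. Lengths are in mm, angles in rad, forces in N, time in s.
With the tool pointing down it reaches from about 275 to 750 mm from the base axis. Payload 10.2 kg.
Tool frame: the origin (TCP) lies where the fingers leave the gripper's body, on its centre line; the fingertips stand 64 mm ahead of it and the grasp point (between the pads) lies 45 mm ahead of it (tip_reach is the distance from the TCP to the fingertips, in mm); z points along the fingers, y is the line along which they close (so a half turn about z gives the same grasp; the last joint's range is limited). The gripper opens to 88 mm and grips with 3 to 60 N. Pads are 18 mm wide; open, the fingers measure 123 mm over their backs; the gripper's body (75 mm by 187 mm) begins 45 mm behind the grasp point.
Start: joints at [-1.429, 0.313, 1.498, -0, 1.331, -0.223], TCP at [187.288, -490.464, 302.72] pointing down, gripper open.
Joint ranges: [-2.94, 2.94], [-0.97, 2.17], [0.19, 2.56], [-1.23, 4.37], [0.02, 3.11], [-2.88, 2.88]. Speed limits (rad/s): [2.39, 2.39, 3.01, 3.14, 3.14, 3.14].

## Interface

Orientations are given as a rotation vector (axis times angle).
In Python, from rig import sense, grab_frame, sign_off, tip_reach gives the robot as it stands.
- The arm moves only by the tool move_arm, never from a script. Its argument "moves" is a list of rows, each an object of numbers: "tx", "ty", "tz": the shift along the tool's x, y, z in mm; "ax", "ay", "az": the turn, a rotation vector about the tool's x, y, z in degrees; "fingers": the finger opening in mm, from 0 to 88.1. A call has 1 to 20 rows; each row shifts and turns the commanded pose from where the row before left it, along the tool's axes as they then stand; what a row does not reach is not made up. A row lasts 1/10 s, in which the tool goes at most 50 mm and 8.59 degrees, less where a joint would pass 70% of its speed; a pose out of reach is approached as far as the arm can. A call is refused whole if a number of a shift passes 50 or a number of a turn 8.59, either way. A call with a gripper value outside its range is refused whole. The fingers move at their own pace and stop on an object; "squeeze" is the grip in N (left out, the last holds). Time passes only in rows, so rows that do not move let the fingers close. It gives the time, the measured TCP pose, the force, the opening and the grip force at its end, in the units of the state.
- sense(): the state, without advancing time (a new reading comes with each control period).
- grab_frame(name): name is "side" or "top" or "wrist"; returns a dict with "frame" (480x640x3 uint8, red, green, blue), "K" (3x3 intrinsics, pixels), "extrinsics" (4x4, takes a point from camera to world coordinates); the wrist camera has in their place "mount" (4x4, takes a point from camera to tool coordinates, whose origin is the TCP and whose axes are the flange's). Camera axes: x right, y up, looking along -z (the intrinsics and any distortion apply to the point x, -y, -z); pixel columns grow to the right and rows downward; lengths in mm; the calibration is good to about 2 mm. A picture is of the moment at which its call begins: read the wrist's pose just before it. There is no depth.
- sign_off(): hands the job in; it is judged then, once.
The state is a dict: "t": time; "joint_pos": joint angles; "joint_vel": joint speeds; "joint_torque": joint torques, N m; "eef_pos": TCP position; "orientation": TCP orientation; "wrist_force": force on the tool from outside, world axes, zero at the start; "ft_torque": the same for the moment, N m; "finger_gap": finger opening in mm; "grip_force": force on a finger pad.
Only numpy, scipy, OpenCV 4.12 (cv2) and the standard library are available. Lean on these libraries where they do the work, as an engineer would, in place of code of your own. Each camera call takes 0.05 s, during which the arm holds its last target. There are 200 camera calls.

## Working session

There is one attempt and no reset: what is moved stays moved. The work goes in short steps, Python scripts to look and compute and a tool call to move; the robot and the scene stay as the last step left them, time stands still between calls to the robot, and variables do not carry over. Pictures are saved under pics/ and viewed, at most 10 in all, crops included, and the job is handed in when it is done.

Besides the shell and the picture viewer there is one more tool, called after "Emit:" as name([rows], argument=value, ...), one row to a line, values as JSON. move_arm: Moves the arm, as the interface text tells. Its arguments: {"type":"object","properties":{"moves":{"type":"array"},"squeeze":{"type":"number"}},"required":["moves"]}

```bash
mkdir -p pics; ls; python3 - <<'E'
from rig import sense, grab_frame, tip_reach
import cv2,numpy as np
s=sense();print({k:np.round(v,3).tolist() for k,v in s.items()},tip_reach)
for n in ("top","side"):
    f=grab_frame(n);cv2.imwrite(f"pics/{n}0.png",f["frame"][:,:,::-1]);np.savez(f"pics/{n}0.npz",**f)
    print(n,np.round(f["K"],1).tolist(),np.round(f["extrinsics"],3).tolist(),f.keys())
E
```

```text
pics
{'t': 0.0, 'joint_pos': [-1.429, 0.313, 1.498, 0.0, 1.331, -0.223], 'joint_vel': [0.0, -0.001, -0.001, -0.001, -0.002, 0.001], 'joint_torque': [0.0, -40.221, -25.227, 0.069, 0.035, -0.0], 'eef_pos': [187.258, -490.294, 302.151], 'orientation': [-3.088, -0.57, -0.0], 'wrist_force': [0.921, -0.249, 0.083], 'ft_torque': [-0.024, 0.024, 0.014], 'grip_force': 0.0, 'finger_gap': 88.307} 64.0
top [[537.9, 0.0, 318.4], [0.0, 537.9, 246.4], [0.0, 0.0, 1.0]] [[-0.008, 0.995, -0.1, 333.321], [-1.0, -0.009, -0.012, -9.891], [-0.013, 0.1, 0.995, 1176.444], [0.0, 0.0, 0.0, 1.0]] dict_keys(['frame', 'K', 'extrinsics'])
side [[546.6, 0.0, 317.9], [0.0, 546.6, 237.1], [0.0, 0.0, 1.0]] [[0.967, 0.162, -0.196, 162.456], [-0.253, 0.558, -0.79, -1166.005], [-0.018, 0.814, 0.581, 939.109], [0.0, 0.0, 0.0, 1.0]] dict_keys(['frame', 'K', 'extrinsics'])
```

View pics/top0.png

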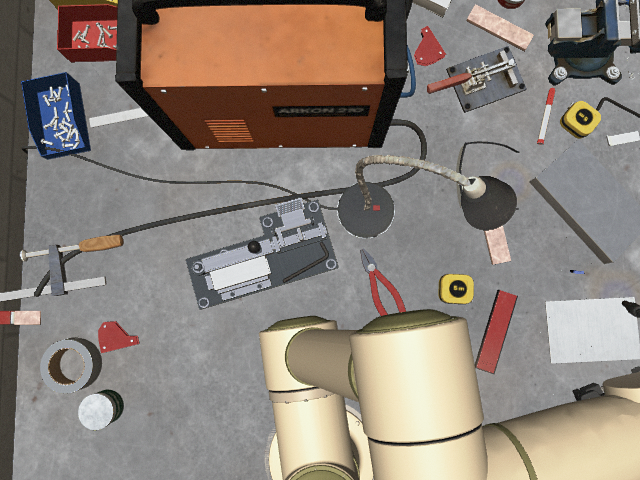

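View pics/side0.png

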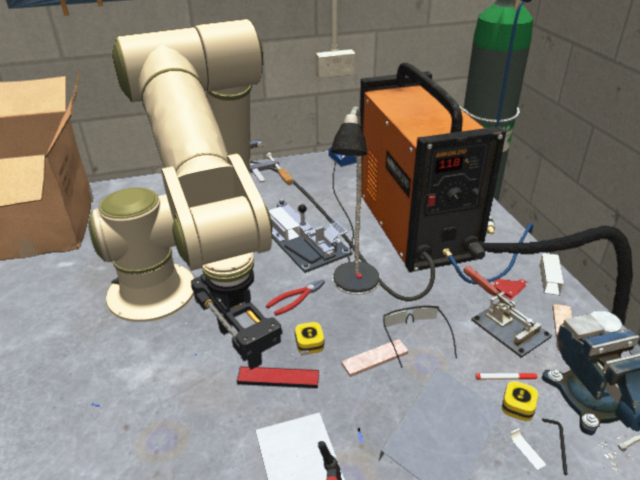

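The top view shows the jig with its plate at about (190-340, 200-310), the knob at (254,246), the ribbed plate near (290,211) and the lamp base at (366,211). In the side view the knob is at (301,210). Next I'll zoom in on the jig.

```bash
python3 - <<'E'
import cv2,numpy as np
a=cv2.imread("pics/top0.png")[190:315,180:350];b=cv2.imread("pics/side0.png")[190:280,255:365]
a=cv2.resize(a,None,fx=4.6,fy=4.6,interpolation=cv2.INTER_CUBIC)
cv2.imwrite("pics/topz.png",a)
b=cv2.resize(b,None,fx=6.5,fy=6.5,interpolation=cv2.INTER_CUBIC);cv2.imwrite("pics/sidez.png",b);print(a.shape,b.shape)
E
```

```text
(575, 782, 3) (585, 715, 3)
```

View pics/topz.png

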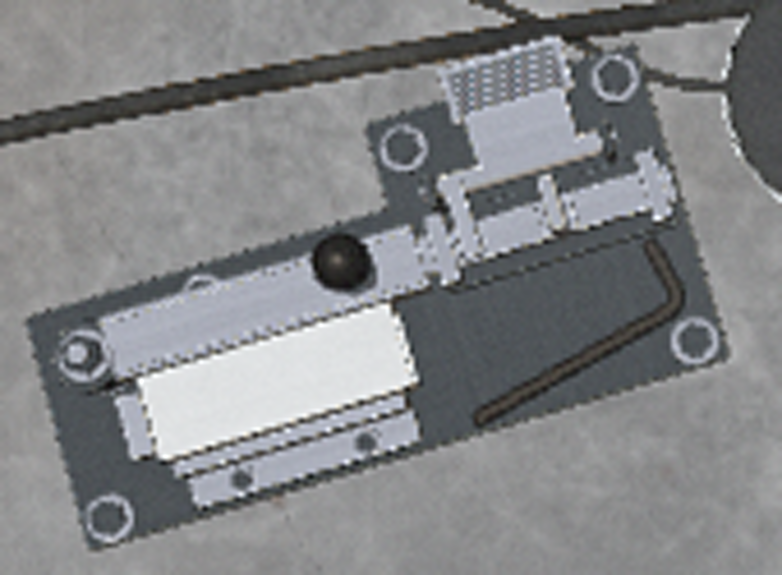

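View pics/sidez.png

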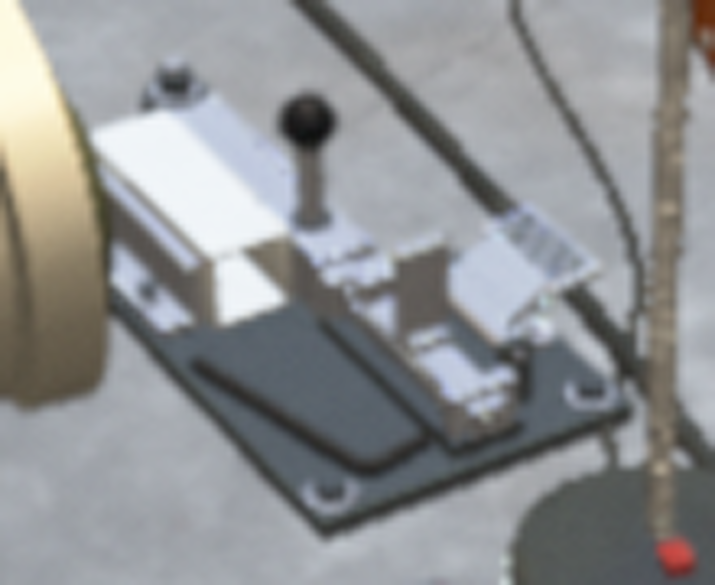

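The zoomed top view shows the plate corners at about (92,550), (728,358) and (636,48), the knob at (342,262), the ribbed pad at (508,82) and the tab at (551,200). The zoomed side view shows the knob at (307,120), the tab top at (421,244) and the pad at (548,243). I'll fit the jig pose from these points.

```bash
cat > h.py <<'E'
import numpy as np
from scipy.spatial.transform import Rotation as R
def ray(f,u,v):
    K,E=f["K"],f["extrinsics"]; d=E[:3,:3]@np.array([(u-K[0,2])/K[0,0],-(v-K[1,2])/K[1,1],-1.]); return E[:3,3],d
def onz(f,u,v,z):
    o,d=ray(f,u,v); return o+d*(z-o[2])/d[2]
def proj(f,p):
    E=f["extrinsics"]; c=E[:3,:3].T@(np.asarray(p,float)-E[:3,3]); K=f["K"]
    return np.array([K[0,2]+K[0,0]*c[0]/-c[2],K[1,2]-K[1,1]*c[1]/-c[2]])
T=np.load("pics/top0.npz");S=np.load("pics/side0.npz")
T={k:T[k] for k in T};S={k:S[k] for k in S}
E
python3 - <<'E'
from h import *
from scipy.optimize import least_squares
t=lambda u,v:(180+(u+.5)/4.6-.5,190+(v+.5)/4.6-.5)
s=lambda u,v:(255+(u+.5)/6.5-.5,190+(v+.5)/6.5-.5)
obs=[("c1",T,t(92,550),(-85,145,12)),("c2",T,t(728,358),(-85,-170,12)),("c3",T,t(636,48),(72,-170,12)),
("knobT",T,t(342,262),(0,-15,97)),("padT",T,t(508,82),(64,-107,60)),("tabT",T,t(551,200),(0,-111,88)),("pivT",T,t(80,353),(0,115,52)),
("knobS",S,s(307,120),(0,-15,97)),("tabS",S,s(421,244),(0,-111,88)),("padS",S,s(548,243),(64,-107,60)),("c2S",S,s(325,535),(-85,-170,8)),("c3S",S,s(628,408),(72,-170,12))]
def P(q,p): c,s_=np.cos(q[2]),np.sin(q[2]); return np.array([q[0]+c*p[0]-s_*p[1],q[1]+s_*p[0]+c*p[1],p[2]])
def r(q,o=obs): return np.concatenate([proj(f,P(q,p))-np.array(uv) for _,f,uv,p in o])
for o in (obs,[a for a in obs if a[1] is T],[a for a in obs if a[1] is S]):
    q=least_squares(lambda q:r(q,o),[500,50,.2],loss="soft_l1").x;print(np.round(q,3),[(a[0],np.round(e,1).tolist()) for a,e in zip(o,r(q,o).reshape(-1,2))])
    for n,p in dict(tab=(0,-111,88),pad=(64,-107,60),knob=(0,-15,97)).items(): print(n,P(q,p).round(1))
print("lampbase",onz(T,366,211,28))
E
```

```text
[437.648 148.101 -31.138] [('c1', [-1.0, 0.2]), ('c2', [0.7, 0.7]), ('c3', [0.3, -0.4]), ('knobT', [0.1, 0.4]), ('padT', [0.1, -0.1]), ('tabT', [0.5, 1.1]), ('pivT', [0.3, 0.2]), ('knobS', [1.0, -0.7]), ('tabS', [0.6, -1.2]), ('padS', [-0.2, -0.4]), ('c2S', [-0.0, -1.7]), ('c3S', [1.8, -1.8])]
tab [468.1  41.4  88. ]
pad [528.5  62.8  60. ]
knob [441.8 133.7  97. ]
[438.258 148.443 -31.135] [('c1', [-1.0, 0.1]), ('c2', [0.6, 0.2]), ('c3', [-0.0, -0.9]), ('knobT', [-0.1, 0.1]), ('padT', [-0.2, -0.5]), ('tabT', [0.2, 0.6]), ('pivT', [0.2, 0.1])]
tab [469.   41.8  88. ]
pad [529.4  63.4  60. ]
knob [442.4 134.   97. ]
[4.33928e+02 1.42698e+02 2.85000e-01] [('knobS', [0.2, 0.4]), ('tabS', [0.0, -0.0]), ('padS', [-0.8, 0.7]), ('c2S', [-0.4, -0.3]), ('c3S', [1.4, -0.7])]
tab [465.1  36.2  88. ]
pad [525.4  58.   60. ]
knob [438.1 128.3  97. ]
lampbase [524.52198647 -98.84734884  28.        ]
```

```bash
python3 - <<'E'
from h import *
for z in(427,504):print(onz(T,488,205,z),onz(S,348,140,z))
E
```

```text
[ 464.88453339 -239.34485886  427.        ] [ 487.64682861 -141.27649658  427.        ]
[ 451.36728994 -215.77009877  504.        ] [ 438.75161    -295.35328272  504.        ]
```

Emit:
move_arm([
  {"ty":-15},
  {"ty":-25},
  {"ty":-25},
  {"ty":-25},
  {"ty":-25},
  {"ty":-25},
  {"ty":-25},
  {"ty":-25},
  {"ty":-20},
  {"ty":-15},
  {},
])

```text
$.moves[0]: bad value
```

Emit:
move_arm([
  {"tx":0,"ty":-15,"tz":0,"ax":0,"ay":0,"az":0,"fingers":88},
  {"tx":0,"ty":-25,"tz":0,"ax":0,"ay":0,"az":0,"fingers":88},
])

```text
t: 0.3
eef_pos: [172.9, -453.0, 302.0]
orientation: [-3.089, -0.57, -0.0]
wrist_force: [-0.5, -0.3, 0.3]
finger_gap: 88.1
grip_force: 0.0
```

Emit:
move_arm([
  {"tx":0,"ty":-25,"tz":0,"ax":0,"ay":0,"az":0,"fingers":80},
  {"tx":0,"ty":-25,"tz":0,"ax":0,"ay":0,"az":0,"fingers":70},
  {"tx":0,"ty":-25,"tz":0,"ax":0,"ay":0,"az":0,"fingers":60},
  {"tx":0,"ty":-25,"tz":0,"ax":0,"ay":0,"az":0,"fingers":50},
  {"tx":0,"ty":-25,"tz":0,"ax":0,"ay":0,"az":0,"fingers":46},
  {"tx":0,"ty":-25,"tz":0,"ax":0,"ay":0,"az":0,"fingers":46},
  {"tx":0,"ty":-20,"tz":0,"ax":0,"ay":0,"az":0,"fingers":46},
  {"tx":0,"ty":-10,"tz":0,"ax":0,"ay":0,"az":0,"fingers":46},
  {"tx":0,"ty":0,"tz":0,"ax":0,"ay":0,"az":0,"fingers":46},
])

```text
t: 1.2
eef_pos: [108.6, -284.5, 302.8]
orientation: [3.089, 0.569, -0.0]
wrist_force: [-0.7, -0.9, 0.1]
finger_gap: 45.8
grip_force: 0.0
```

Emit:
move_arm([
  {"tx":15.9,"ty":-0.4,"tz":0,"ax":0,"ay":0,"az":-3,"fingers":46},
  {"tx":31.8,"ty":-1.7,"tz":0,"ax":0,"ay":0,"az":-6,"fingers":46},
  {"tx":31.8,"ty":-1.7,"tz":0,"ax":0,"ay":0,"az":-6,"fingers":46},
  {"tx":31.8,"ty":-1.7,"tz":0,"ax":0,"ay":0,"az":-6,"fingers":46},
  {"tx":31.8,"ty":-1.7,"tz":0,"ax":0,"ay":0,"az":-6,"fingers":46},
  {"tx":31.8,"ty":-1.7,"tz":0,"ax":0,"ay":0,"az":-6,"fingers":46},
  {"tx":31.8,"ty":-1.7,"tz":0,"ax":0,"ay":0,"az":-6,"fingers":46},
  {"tx":31.8,"ty":-1.7,"tz":0,"ax":0,"ay":0,"az":-6,"fingers":46},
  {"tx":31.8,"ty":-1.7,"tz":0,"ax":0,"ay":0,"az":-6,"fingers":46},
  {"tx":31.8,"ty":-1.7,"tz":0,"ax":0,"ay":0,"az":-6,"fingers":46},
  {"tx":31.8,"ty":-1.7,"tz":0,"ax":0,"ay":0,"az":-6,"fingers":46},
  {"tx":31.8,"ty":-1.7,"tz":0,"ax":0,"ay":0,"az":-6,"fingers":46},
  {"tx":31.8,"ty":-1.7,"tz":0,"ax":0,"ay":0,"az":-6,"fingers":46},
  {"tx":31.8,"ty":-1.7,"tz":0,"ax":0,"ay":0,"az":-6,"fingers":46},
  {"tx":15.9,"ty":-0.4,"tz":0,"ax":0,"ay":0,"az":-4,"fingers":46},
  {"tx":0,"ty":0,"tz":0,"ax":0,"ay":0,"az":0,"fingers":46},
])

```text
t: 2.8
eef_pos: [294.2, 78.9, 302.7]
orientation: [-1.888, -2.511, -0.0]
wrist_force: [-0.0, -0.3, 0.1]
finger_gap: 46.0
grip_force: 0.0
```

```bash
cat >> h.py <<'E'
J=[437.6,148.1,0.278]
def j2w(p): c,s=np.cos(J[2]),np.sin(J[2]); return np.array([J[0]+c*p[0]-s*p[1],J[1]+s*p[0]+c*p[1],p[2]])
def need(s,tip):  # shift in tool axes to bring the point midway between fingertips to jig point tip, yaw error deg
    Rm=R.from_rotvec(s["orientation"]).as_matrix(); e=np.array(s["eef_pos"])
    yaw=np.degrees(np.arctan2(Rm[1,1],Rm[0,1])); tgt=j2w(tip)+[0,0,64]
    return (Rm.T@(tgt-e)).round(1), "az needed",(-(np.degrees(J[2])-yaw)).round(2)
E
python3 - <<'E'
from h import *
from rig import sense
s=sense();print(np.round(s["eef_pos"],1),np.round(s["joint_pos"],2),need(s,(32,-60,200)))
E
```

```text
[294.2  78.9 302.7] [-0.13 -0.21  2.05  0.    1.3  -0.41] (array([-33.5, 188.8,  38.7]), 'az needed', np.float64(0.2))
```

Emit:
move_arm([
  {"tx":-3,"ty":15,"tz":3,"ax":0,"ay":0,"az":0.2,"fingers":46},
  {"tx":-5,"ty":25,"tz":5,"ax":0,"ay":0,"az":0,"fingers":46},
  {"tx":-5,"ty":30,"tz":5,"ax":0,"ay":0,"az":0,"fingers":46},
  {"tx":-5,"ty":30,"tz":5,"ax":0,"ay":0,"az":0,"fingers":46},
  {"tx":-5,"ty":30,"tz":6,"ax":0,"ay":0,"az":0,"fingers":46},
  {"tx":-5,"ty":30,"tz":6,"ax":0,"ay":0,"az":0,"fingers":46},
  {"tx":-3.5,"ty":20,"tz":5,"ax":0,"ay":0,"az":0,"fingers":46},
  {"tx":-2,"ty":9,"tz":3.7,"ax":0,"ay":0,"az":0,"fingers":46},
  {"tx":0,"ty":0,"tz":0,"ax":0,"ay":0,"az":0,"fingers":46},
  {"tx":0,"ty":0,"tz":0,"ax":0,"ay":0,"az":0,"fingers":46},
])

```text
t: 3.8
eef_pos: [484.6, 96.2, 264.0]
orientation: [-1.898, -2.503, 0.001]
wrist_force: [-0.5, 0.3, -0.3]
finger_gap: 45.6
grip_force: 0.0
```

```bash
cat >> h.py <<'E'
def wrist(name):
    from rig import sense,grab_frame
    import cv2
    s=sense();f=grab_frame("wrist");M=np.eye(4);M[:3,:3]=R.from_rotvec(s["orientation"]).as_matrix();M[:3,3]=s["eef_pos"]
    g=dict(K=f["K"],extrinsics=M@f["mount"]);cv2.imwrite(f"pics/{name}.png",f["frame"][:,:,::-1]);np.savez(f"pics/{name}.npz",**g);return s,g,f
E
python3 - <<'E'
from h import *
s,g,f=wrist("w1")
print(need(s,(32,-60,200)),f["mount"].round(2).tolist(),g["K"].round(1).tolist())
for n,p in dict(tab=(0,-111,88),pad=(64,-107,60),knob=(0,-15,97),c2=(-85,-170,12),c3=(72,-170,12)).items(): print(n,proj(g,j2w(p)).round(1))
E
```

```text
(array([ 2.9,  1.1, -0. ]), 'az needed', np.float64(-0.29)) [[-0.0, 0.96, 0.28, 73.3], [1.0, 0.0, -0.0, -1.06], [-0.0, 0.28, -0.96, -83.69], [0.0, 0.0, 0.0, 1.0]] [[348.3, 0.0, 319.9], [0.0, 348.3, 236.9], [0.0, 0.0, 1.0]]
tab [283.5 289.8]
pad [358.6 271.7]
knob [277.4 171.5]
c2 [213.2 310.2]
c3 [359.8 309.4]
```

View pics/w1.png

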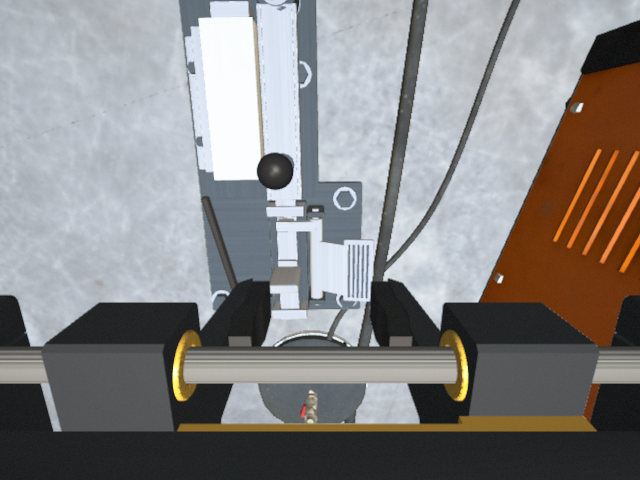

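The wrist view shows the knob at (275,171), the tab face around (285,270-292) and the pad at (357,270). All are within about 1.5 mm of what the fit predicts. I'll descend between the nose arm and the tab.

Emit:
move_arm([
  {"tx":-6,"ty":0.5,"tz":5,"ax":0,"ay":0,"az":-0.3,"fingers":46},
  {"tx":-12,"ty":0.5,"tz":15,"ax":0,"ay":0,"az":0,"fingers":46},
  {"tx":-12,"ty":0,"tz":20,"ax":0,"ay":0,"az":0,"fingers":46},
  {"tx":0,"ty":0,"tz":20,"ax":0,"ay":0,"az":0,"fingers":46},
  {"tx":0,"ty":0,"tz":20,"ax":0,"ay":0,"az":0,"fingers":46},
  {"tx":0,"ty":0,"tz":10,"ax":0,"ay":0,"az":0,"fingers":46},
  {"tx":0,"ty":0,"tz":5,"ax":0,"ay":0,"az":0,"fingers":46},
  {"tx":0,"ty":0,"tz":0,"ax":0,"ay":0,"az":0,"fingers":46},
  {"tx":0,"ty":0,"tz":0,"ax":0,"ay":0,"az":0,"fingers":46},
])

```text
t: 4.75
eef_pos: [494.4, 68.0, 169.8]
orientation: [1.89, 2.508, 0.001]
wrist_force: [-0.7, 0.3, 0.7]
finger_gap: 46.3
grip_force: 0.0
```

```bash
python3 - <<'E'
from h import *
s,g,f=wrist("w2")
print(need(s,(32,-93,75)),s["wrist_force"])
for n,p in dict(tab=(0,-111,88),pad=(64,-107,60),knob=(0,-15,97)).items(): print(n,proj(g,j2w(p)).round(1))
E
```

```text
(array([-0.3, -0.7, 30.8]), 'az needed', np.float64(0.08)) [-0.68188591  0.31338869  0.74140236]
tab [259.9 314.2]
pad [373.1 285.1]
knob [245.6 123.2]
```

View pics/w2.png

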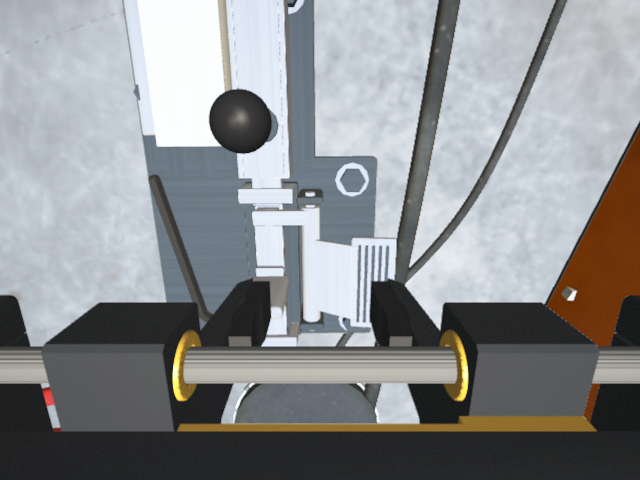

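The wrist view shows the pad at (373,282) under the right finger, the tab behind the left fingertip with its edge at x≈287, and the knob at (240,122). The fingers line up with their targets, so I'll go down.

Emit:
move_arm([
  {"tx":0,"ty":0,"tz":10,"ax":0,"ay":0,"az":0,"fingers":46},
  {"tx":0,"ty":0,"tz":15,"ax":0,"ay":0,"az":0,"fingers":46},
  {"tx":0,"ty":0,"tz":10,"ax":0,"ay":0,"az":0,"fingers":46},
  {"tx":0,"ty":0,"tz":6,"ax":0,"ay":0,"az":0,"fingers":46},
  {"tx":0,"ty":0,"tz":0,"ax":0,"ay":0,"az":0,"fingers":46},
  {"tx":0,"ty":0,"tz":0,"ax":0,"ay":0,"az":0,"fingers":46},
])

```text
t: 5.4
eef_pos: [494.3, 68.0, 128.2]
orientation: [1.89, 2.509, 0.0]
wrist_force: [0.5, -0.5, 0.1]
finger_gap: 45.8
grip_force: 0.0
```

Emit:
move_arm([
  {"tx":0,"ty":0,"tz":2,"ax":0,"ay":0,"az":0,"fingers":46},
  {"tx":0,"ty":0,"tz":2,"ax":0,"ay":0,"az":0,"fingers":46},
  {"tx":0,"ty":0,"tz":2,"ax":0,"ay":0,"az":0,"fingers":46},
  {"tx":0,"ty":0,"tz":2,"ax":0,"ay":0,"az":0,"fingers":46},
  {"tx":0,"ty":0,"tz":0,"ax":0,"ay":0,"az":0,"fingers":46},
  {"tx":0,"ty":0,"tz":0,"ax":0,"ay":0,"az":0,"fingers":46},
])

```text
t: 6.0
eef_pos: [494.9, 68.0, 120.6]
orientation: [1.89, 2.507, 0.002]
wrist_force: [4.5, 2.0, 4.9]
finger_gap: 46.1
grip_force: 3.3
```

Emit:
move_arm([
  {"tx":0,"ty":0.6,"tz":1,"ax":0,"ay":0,"az":0,"fingers":46},
  {"tx":0,"ty":0.6,"tz":1,"ax":0,"ay":0,"az":0,"fingers":46},
  {"tx":0,"ty":0.3,"tz":1,"ax":0,"ay":0,"az":0,"fingers":46},
  {"tx":0,"ty":0,"tz":0,"ax":0,"ay":0,"az":0,"fingers":46},
  {"tx":0,"ty":0,"tz":0,"ax":0,"ay":0,"az":0,"fingers":46},
])

```text
t: 6.5
eef_pos: [496.2, 68.4, 117.6]
orientation: [1.89, 2.508, 0.002]
wrist_force: [3.8, 2.0, 6.1]
finger_gap: 46.0
grip_force: 3.1
```

```bash
python3 - <<'E'
from h import *
s,g,f=wrist("w3")
print(need(s,(32,-93,53)),np.round(s["wrist_force"],1),np.round(s["ft_torque"],2),s["grip_force"])
import cv2
cv2.imwrite("pics/w3c.png",cv2.resize(f["frame"][150:370,170:460,::-1],None,fx=2.7,fy=2.7,interpolation=cv2.INTER_CUBIC))
E
```

```text
(array([-0.3, -2.5,  0.6]), 'az needed', np.float64(0.07)) [3.8 2.  6.1] [ 0.28 -0.96  0.02] 3.1403625908569666
```

View pics/w3c.png

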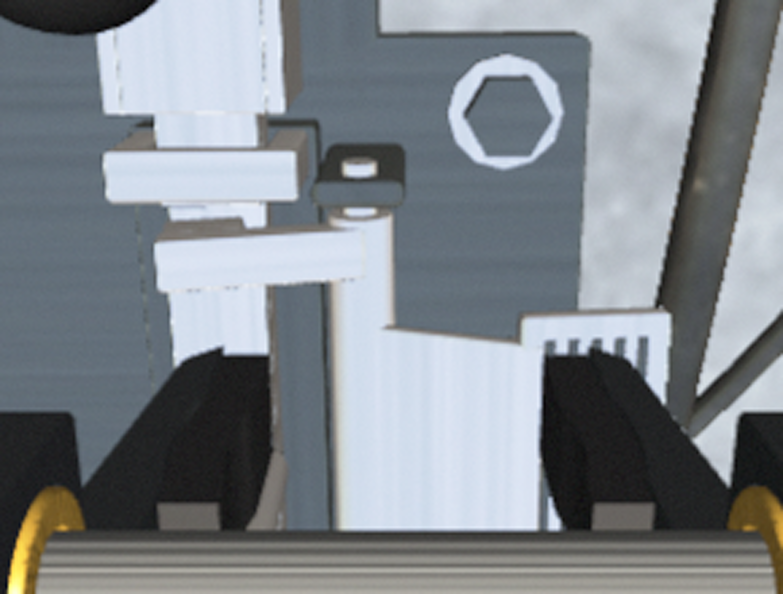

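The crop shows the right fingertip on the ribbed plate with the plate tipped down, the nose arm at (260,255) lifted off the bolt, and the left fingertip over the bolt in front of the tab. Now I'll push the bolt.

Emit:
move_arm([
  {"tx":0,"ty":0.2,"tz":0.6,"ax":0,"ay":0,"az":0,"fingers":46},
  {"tx":-2,"ty":0,"tz":0,"ax":0,"ay":0,"az":0,"fingers":46},
  {"tx":-2,"ty":0,"tz":0,"ax":0,"ay":0,"az":0,"fingers":46},
  {"tx":-2,"ty":0,"tz":0,"ax":0,"ay":0,"az":0,"fingers":46},
  {"tx":-2,"ty":0,"tz":0,"ax":0,"ay":0,"az":0,"fingers":46},
  {"tx":-2,"ty":0,"tz":0,"ax":0,"ay":0,"az":0,"fingers":46},
  {"tx":0,"ty":0,"tz":0,"ax":0,"ay":0,"az":0,"fingers":46},
])

```text
t: 7.25
eef_pos: [498.8, 60.1, 117.0]
orientation: [-1.891, -2.509, -0.004]
wrist_force: [3.8, 11.1, 6.9]
finger_gap: 46.3
grip_force: 6.1
```

Emit:
move_arm([
  {"tx":0,"ty":0,"tz":0.5,"ax":0,"ay":0,"az":0,"fingers":46},
  {"tx":-1,"ty":0,"tz":0,"ax":0,"ay":0,"az":0,"fingers":46},
  {"tx":-1,"ty":0,"tz":0,"ax":0,"ay":0,"az":0,"fingers":46},
  {"tx":-1,"ty":0,"tz":0,"ax":0,"ay":0,"az":0,"fingers":46},
  {"tx":0,"ty":0,"tz":0,"ax":0,"ay":0,"az":0,"fingers":46},
])

```text
t: 7.75
eef_pos: [499.7, 57.4, 116.5]
orientation: [-1.891, -2.509, -0.005]
wrist_force: [4.5, 13.3, 7.9]
finger_gap: 45.8
grip_force: 7.0
```

Emit:
move_arm([
  {"tx":-1.5,"ty":0.3,"tz":0,"ax":0,"ay":0,"az":0,"fingers":46},
  {"tx":-1.5,"ty":0.3,"tz":0,"ax":0,"ay":0,"az":0,"fingers":46},
  {"tx":-1.5,"ty":0.2,"tz":0,"ax":0,"ay":0,"az":0,"fingers":46},
  {"tx":-1.5,"ty":0,"tz":0,"ax":0,"ay":0,"az":0,"fingers":46},
  {"tx":0,"ty":0,"tz":0,"ax":0,"ay":0,"az":0,"fingers":46},
])

```text
t: 8.25
eef_pos: [501.7, 51.7, 116.3]
orientation: [-1.89, -2.508, -0.003]
wrist_force: [0.6, 10.7, 7.7]
finger_gap: 46.1
grip_force: 5.9
```

```bash
python3 - <<'E'
from h import *
s,g,f=wrist("w4")
print(need(s,(32,-128,53)),np.round(s["wrist_force"],1),np.round(s["ft_torque"],2),s["grip_force"])
import cv2
t=__import__("rig").grab_frame("top")["frame"][190:280,260:350,::-1];t=cv2.resize(t,(396,594)[:1]*2,interpolation=cv2.INTER_CUBIC)
a=cv2.resize(f["frame"][120:340,200:420,::-1],(396,396),interpolation=cv2.INTER_CUBIC)
cv2.imwrite("pics/w4c.png",np.hstack([a,t]))
E
```

```text
(array([-17.7,  -3.2,  -0.7]), 'az needed', np.float64(0.07)) [ 0.6 10.7  7.7] [ 1.78 -0.58  0.13] 5.885021856520325
```

View pics/w4c.png

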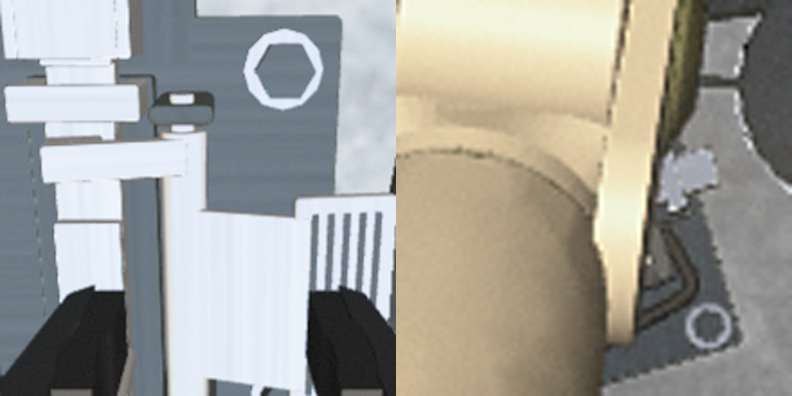

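The bolt is sliding: its step now shows at (88,220) in the crop, and the push force is steady at about 10 N. I'll keep pushing.

Emit:
move_arm([
  {"tx":-1.5,"ty":0,"tz":0,"ax":0,"ay":0,"az":0,"fingers":46},
  {"tx":-1.5,"ty":0,"tz":0,"ax":0,"ay":0,"az":0,"fingers":46},
  {"tx":-1.5,"ty":0,"tz":0,"ax":0,"ay":0,"az":0,"fingers":46},
  {"tx":-1.5,"ty":0,"tz":0,"ax":0,"ay":0,"az":0,"fingers":46},
  {"tx":-1.5,"ty":0,"tz":0,"ax":0,"ay":0,"az":0,"fingers":46},
  {"tx":-1.5,"ty":0,"tz":0,"ax":0,"ay":0,"az":0,"fingers":46},
  {"tx":-1.5,"ty":0,"tz":0,"ax":0,"ay":0,"az":0,"fingers":46},
  {"tx":-1.5,"ty":0,"tz":0,"ax":0,"ay":0,"az":0,"fingers":46},
  {"tx":-1.5,"ty":0,"tz":0,"ax":0,"ay":0,"az":0,"fingers":46},
  {"tx":-1.5,"ty":0,"tz":0,"ax":0,"ay":0,"az":0,"fingers":46},
  {"tx":0,"ty":0,"tz":0,"ax":0,"ay":0,"az":0,"fingers":46},
])

```text
t: 9.45
eef_pos: [505.9, 37.1, 116.3]
orientation: [-1.89, -2.508, -0.003]
wrist_force: [2.3, 9.8, 6.9]
finger_gap: 46.0
grip_force: 5.3
```

Emit:
move_arm([
  {"tx":-1,"ty":0,"tz":0,"ax":0,"ay":0,"az":0,"fingers":46},
  {"tx":-1,"ty":0,"tz":0,"ax":0,"ay":0,"az":0,"fingers":46},
  {"tx":0,"ty":0,"tz":0,"ax":0,"ay":0,"az":0,"fingers":46},
])

```text
t: 9.75
eef_pos: [506.1, 36.2, 116.3]
orientation: [-1.89, -2.506, -0.005]
wrist_force: [2.3, 17.5, 9.1]
finger_gap: 46.2
grip_force: 9.4
```

The force jumped to 17 N while the motion stalled, so the bolt is at its stop. I'll ease off and lift.

Emit:
move_arm([
  {"tx":1.2,"ty":0,"tz":0,"ax":0,"ay":0,"az":0,"fingers":46},
  {"tx":0,"ty":0,"tz":-2,"ax":0,"ay":0,"az":0,"fingers":46},
  {"tx":0,"ty":0,"tz":-3,"ax":0,"ay":0,"az":0,"fingers":46},
  {"tx":0,"ty":0,"tz":-3,"ax":0,"ay":0,"az":0,"fingers":46},
  {"tx":1,"ty":0,"tz":-3,"ax":0,"ay":0,"az":0,"fingers":46},
  {"tx":4,"ty":0,"tz":-5,"ax":0,"ay":0,"az":0,"fingers":46},
  {"tx":4,"ty":0,"tz":-10,"ax":0,"ay":0,"az":0,"fingers":46},
  {"tx":0,"ty":0,"tz":-15,"ax":0,"ay":0,"az":0,"fingers":46},
  {"tx":0,"ty":0,"tz":-20,"ax":0,"ay":0,"az":0,"fingers":46},
  {"tx":5,"ty":0,"tz":-20,"ax":0,"ay":0,"az":0,"fingers":40},
  {"tx":15,"ty":0,"tz":-20,"ax":0,"ay":0,"az":0,"fingers":30},
  {"tx":15,"ty":0,"tz":-10,"ax":0,"ay":0,"az":0,"fingers":20},
  {"tx":10,"ty":0,"tz":0,"ax":0,"ay":0,"az":0,"fingers":10},
  {"tx":5,"ty":0,"tz":0,"ax":0,"ay":0,"az":0,"fingers":0},
  {"tx":0,"ty":0,"tz":0,"ax":0,"ay":0,"az":0,"fingers":0},
])

```text
t: 11.25
eef_pos: [489.4, 92.5, 226.1]
orientation: [-1.889, -2.509, 0.002]
wrist_force: [0.4, 0.4, 0.2]
finger_gap: 2.1
grip_force: 0.0
```

```bash
python3 - <<'E'
from h import *
s,g,f=wrist("w5")
print(need(s,(0,-15,100)),np.round(s["wrist_force"],1),np.round(s["eef_pos"],1))
for n,p in dict(tab0=(0,-111,88),tab1=(0,-141,88),pad=(64,-107,60),knob=(0,-15,97)).items(): print(n,proj(g,j2w(p)).round(1))
E
```

```text
(array([ 52.7, -34.3,  62.1]), 'az needed', np.float64(0.13)) [0.4 0.4 0.2] [489.4  92.5 226.1]
tab0 [272.5 306.4]
tab1 [274.  343.5]
pad [359.1 284.8]
knob [264.6 169.7]
```

View pics/w5.png

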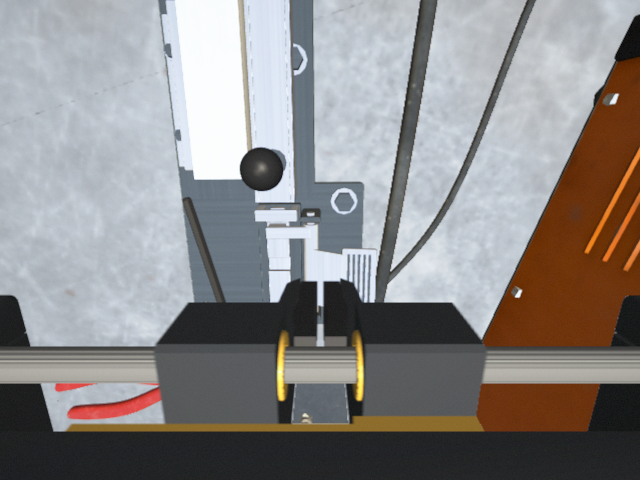

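The wrist view shows the knob at (262,168) and the catch still carrying its nose arm at (290,232). I'll check the tab and catch in the side view.

```bash
python3 - <<'E'
from rig import grab_frame
import cv2,numpy as np
f=grab_frame("side")["frame"][:,:,::-1];cv2.imwrite("pics/side1.png",f)
z=lambda p:cv2.resize(p[195:275,290:365],(375,400),interpolation=cv2.INTER_CUBIC)
cv2.imwrite("pics/sidecmp.png",np.hstack([z(cv2.imread("pics/side0.png")),z(f)]))
E
```

```text
(no output)
```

View pics/sidecmp.png

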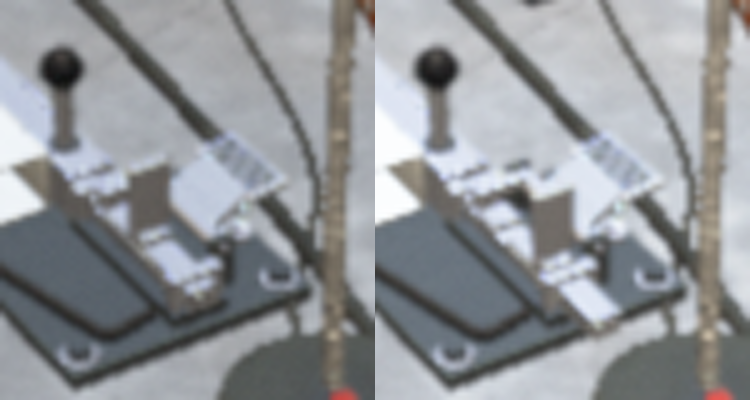

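Left is before, right is now. The tab and bolt have moved fully back, with the bolt tail out at (595,305). The pad corner is at the same place in both halves, (285,187) and (660,187) less the 375 px offset, so the catch is up again. Next I'll go beside the knob on the tube's side, above the tube.

Emit:
move_arm([
  {"tx":5,"ty":-8,"tz":0,"ax":0,"ay":0,"az":0,"fingers":0},
  {"tx":12,"ty":-17,"tz":0,"ax":0,"ay":0,"az":0,"fingers":0},
  {"tx":12,"ty":-17,"tz":0,"ax":0,"ay":0,"az":0,"fingers":0},
  {"tx":12,"ty":-17,"tz":0,"ax":0,"ay":0,"az":0,"fingers":0},
  {"tx":8,"ty":-11,"tz":0,"ax":0,"ay":0,"az":0,"fingers":0},
  {"tx":3.7,"ty":-4.3,"tz":0,"ax":0,"ay":0,"az":0,"fingers":0},
  {"tx":0,"ty":0,"tz":10,"ax":0,"ay":0,"az":0,"fingers":0},
  {"tx":0,"ty":0,"tz":10,"ax":0,"ay":0,"az":0,"fingers":0},
  {"tx":0,"ty":0,"tz":0,"ax":0,"ay":0,"az":0,"fingers":0},
  {"tx":0,"ty":0,"tz":0,"ax":0,"ay":0,"az":0,"fingers":0},
])

```text
t: 12.35
eef_pos: [404.2, 122.0, 206.4]
orientation: [-1.891, -2.508, 0.001]
wrist_force: [0.6, -0.3, 0.3]
finger_gap: 0.4
grip_force: 0.0
```

```bash
python3 - <<'E'
from h import *
import cv2
s,g,f=wrist("w6")
print(need(s,(-40,-15,78)),np.round(s["wrist_force"],1),s["finger_gap"])
m=(f["frame"].max(2)<50).astype(np.uint8)
n,l,st,c=cv2.connectedComponentsWithStats(m)
for i in range(1,n):
    if st[i,4]>300: print(st[i],c[i].round(1))
print("pred",proj(g,j2w((0,-15,97))))
E
```

```text
(array([ 0.9, -0.6, 64.4]), 'az needed', np.float64(0.05)) [ 0.6 -0.3  0.3] 0.4337847834936978
[ 321    0  219  383 7324] [404.6 294.8]
[532  51 108 213 417] [592.4 147.3]
[ 365  241   44   50 1076] [384.7 261.4]
[ 595  270   45   77 1273] [626.9 321.9]
[ 163  279  156  105 6272] [251.9 319.9]
[   0  296   30   51 1165] [ 11.3 323.7]
[    0   384   640    96 35241] [319.8 449.5]
[283 384  15  39 351] [290.2 406.4]
[341 384  17  39 301] [348.9 403.7]
pred [388.27765796 261.71886468]
```

Emit:
move_arm([
  {"tx":0,"ty":0,"tz":10,"ax":0,"ay":0,"az":0,"fingers":0},
  {"tx":0,"ty":0,"tz":15,"ax":0,"ay":0,"az":0,"fingers":0},
  {"tx":0,"ty":0,"tz":15,"ax":0,"ay":0,"az":0,"fingers":0},
  {"tx":0,"ty":0,"tz":15,"ax":0,"ay":0,"az":0,"fingers":0},
  {"tx":0,"ty":0,"tz":8,"ax":0,"ay":0,"az":0,"fingers":0},
  {"tx":0,"ty":2,"tz":0,"ax":0,"ay":0,"az":0,"fingers":0},
  {"tx":0,"ty":2,"tz":0,"ax":0,"ay":0,"az":0,"fingers":0},
  {"tx":0,"ty":2,"tz":0,"ax":0,"ay":0,"az":0,"fingers":0},
  {"tx":0,"ty":2,"tz":0,"ax":0,"ay":0,"az":0,"fingers":0},
  {"tx":0,"ty":0,"tz":0,"ax":0,"ay":0,"az":0,"fingers":0},
])

```text
t: 13.4
eef_pos: [412.0, 124.4, 144.3]
orientation: [1.89, 2.509, 0.001]
wrist_force: [-0.5, -0.1, 0.7]
finger_gap: 0.6
grip_force: 0.0
```

Emit:
move_arm([
  {"tx":-0.6,"ty":3.4,"tz":0,"ax":0,"ay":0,"az":-1.5,"fingers":0},
  {"tx":-1.5,"ty":6.8,"tz":0,"ax":0,"ay":0,"az":-3,"fingers":0},
  {"tx":-1.5,"ty":6.8,"tz":0,"ax":0,"ay":0,"az":-3,"fingers":0},
  {"tx":-1.5,"ty":6.8,"tz":0,"ax":0,"ay":0,"az":-3,"fingers":0},
  {"tx":0,"ty":0,"tz":0,"ax":0,"ay":0,"az":0,"fingers":0},
])

```text
t: 13.9
eef_pos: [436.3, 127.7, 144.0]
orientation: [1.651, 2.672, 0.0]
wrist_force: [0.1, 0.7, 0.1]
finger_gap: 0.3
grip_force: 0.0
```

```bash
cat > k.py <<'E'
from h import *
import cv2,sys
s,g,f=wrist(sys.argv[1])
m=(f["frame"].max(2)<50).astype(np.uint8)
n,l,st,c=cv2.connectedComponentsWithStats(m[:,300:560].copy())
print(need(s,(0,-15,97)),np.round(s["wrist_force"],1),np.round(s["eef_pos"],1),np.round(s["joint_pos"],2))
for i in range(1,n):
    if 300<st[i,4]<9000 and st[i,1]<330: print(st[i]+[300,0,0,0,0],(c[i]+[300,0]).round(1))
for th in (0,.1,.2,.3,.5,.7,.8,.9,1.0): print(th,proj(g,j2w((130*np.sin(th),115-130*np.cos(th),97))).round(0))
E
python3 k.py w7
```

```text
(array([  2.9,   7.5, -17. ]), 'az needed', np.float64(10.65)) [0.1 0.7 0.1] [436.3 127.7 144. ] [ 0.03  0.37  1.89  0.    0.88 -0.44]
[481 278  79  71 322] [525.1 319. ]
0 [340. 310.]
0.1 [371. 314.]
0.2 [402. 315.]
0.3 [433. 313.]
0.5 [495. 301.]
0.7 [558. 278.]
0.8 [588. 261.]
0.9 [619. 242.]
1.0 [649. 220.]
```

Emit:
move_arm([
  {"tx":-1.5,"ty":6.8,"tz":0,"ax":0,"ay":0,"az":-3,"fingers":0},
  {"tx":-1.5,"ty":6.8,"tz":0,"ax":0,"ay":0,"az":-3,"fingers":0},
  {"tx":-1.5,"ty":6.8,"tz":0,"ax":0,"ay":0,"az":-3,"fingers":0},
  {"tx":-1.5,"ty":6.8,"tz":0,"ax":0,"ay":0,"az":-3,"fingers":0},
  {"tx":-1.5,"ty":6.8,"tz":0,"ax":0,"ay":0,"az":-3,"fingers":0},
])

```text
t: 14.45
eef_pos: [468.0, 139.6, 143.8]
orientation: [-1.288, -2.864, 0.001]
wrist_force: [-1.4, -0.5, -0.2]
finger_gap: 0.5
grip_force: 0.6
```

```bash
python3 k.py w8; python3 - <<'E'
import cv2,numpy as np
a=cv2.imread("pics/w8.png",0)[0:300]
L=cv2.HoughLinesP(cv2.Canny(a,60,150),1,np.pi/360,50,minLineLength=70,maxLineGap=6)
for x in sorted(L[:,0].tolist(),key=lambda l:-np.hypot(l[0]-l[2],l[1]-l[3]))[:14]: print(x,round(np.degrees(np.arctan2(x[3]-x[1],x[2]-x[0])),1))
E
```

```text
(array([ 13. , -23.6, -17.2]), 'az needed', np.float64(25.64)) [-1.4 -0.5 -0.2] [468.  139.6 143.8] [ 0.05  0.43  1.8   0.    0.92 -0.68]
[ 300   93  260  290 8653] [404.1 300.4]
[ 300  279   20   57 1042] [309.  308.3]
0 [264. 289.]
0.1 [294. 300.]
0.2 [324. 308.]
0.3 [354. 314.]
0.5 [416. 316.]
0.7 [479. 308.]
0.8 [510. 299.]
0.9 [541. 288.]
1.0 [572. 274.]
[413, 292, 607, 25] -54.0
[115, 299, 212, 3] -71.9
[463, 258, 639, 21] -53.4
[395, 285, 419, 27] -84.7
[237, 256, 334, 26] -67.1
[165, 224, 244, 0] -70.6
[451, 241, 581, 62] -54.0
[507, 200, 638, 23] -53.5
[343, 280, 352, 67] -87.6
[391, 284, 405, 115] -85.3
[353, 192, 362, 25] -86.9
[517, 295, 639, 185] -42.0
[513, 297, 632, 191] -41.7
[526, 298, 639, 200] -40.9
```

Contact is confirmed: the wrist reads −1.4 N against the motion, and the gate's edges have turned about 20° relative to the tube. I'll keep going.

Emit:
move_arm([
  {"tx":-1.5,"ty":6.8,"tz":0,"ax":0,"ay":0,"az":-3,"fingers":0},
  {"tx":-1.5,"ty":6.8,"tz":0,"ax":0,"ay":0,"az":-3,"fingers":0},
  {"tx":-1.5,"ty":6.8,"tz":0,"ax":0,"ay":0,"az":-3,"fingers":0},
  {"tx":-1.5,"ty":6.8,"tz":0,"ax":0,"ay":0,"az":-3,"fingers":0},
  {"tx":-1.5,"ty":6.8,"tz":0,"ax":0,"ay":0,"az":-3,"fingers":0},
  {"tx":-1.5,"ty":6.8,"tz":0,"ax":0,"ay":0,"az":-3,"fingers":0},
  {"tx":-1.5,"ty":6.8,"tz":0,"ax":0,"ay":0,"az":-3,"fingers":0},
  {"tx":-1.5,"ty":6.8,"tz":0,"ax":0,"ay":0,"az":-3,"fingers":0},
  {"tx":-1.5,"ty":6.8,"tz":0,"ax":0,"ay":0,"az":-3,"fingers":0},
  {"tx":-1.5,"ty":6.8,"tz":0,"ax":0,"ay":0,"az":-3,"fingers":0},
  {"tx":-1,"ty":4.5,"tz":0,"ax":0,"ay":0,"az":-2,"fingers":0},
  {"tx":-0.5,"ty":2.3,"tz":0,"ax":0,"ay":0,"az":-1,"fingers":0},
])

```text
t: 15.7
eef_pos: [522.3, 192.3, 143.8]
orientation: [-0.423, -3.113, 0.0]
wrist_force: [-1.5, -1.4, 0.7]
finger_gap: 1.0
grip_force: 0.5
```

```bash
python3 k.py w9; python3 - <<'E'
import cv2,numpy as np
a=cv2.imread("pics/w9.png",0)[0:300]
L=cv2.HoughLinesP(cv2.Canny(a,60,150),1,np.pi/360,50,minLineLength=70,maxLineGap=6)
for x in sorted(L[:,0].tolist(),key=lambda l:-np.hypot(l[0]-l[2],l[1]-l[3]))[:16]: print(x,round(np.degrees(np.arctan2(x[3]-x[1],x[2]-x[0])),1))
E
```

```text
(array([ 62.1, -78. , -17.1]), 'az needed', np.float64(58.59)) [-1.5 -1.4  0.7] [522.3 192.3 143.8] [ 0.14  0.55  1.59 -0.    1.   -1.16]
[402 149 158  78 477] [480.4 188.5]
[ 300  279   19   57 1042] [309.  308.1]
[ 300  279  178  104 7272] [386.9 317.9]
0 [109. 168.]
0.1 [134. 197.]
0.2 [159. 222.]
0.3 [186. 245.]
0.5 [242. 280.]
0.7 [301. 304.]
0.8 [331. 311.]
0.9 [362. 316.]
1.0 [392. 318.]
[343, 280, 355, 46] -87.1
[119, 136, 307, 0] -35.9
[121, 136, 308, 0] -36.0
[399, 245, 421, 29] -84.2
[417, 217, 609, 123] -26.1
[157, 136, 329, 14] -35.3
[450, 223, 639, 131] -26.0
[163, 128, 328, 12] -35.1
[194, 210, 345, 112] -33.0
[194, 211, 345, 113] -33.0
[155, 134, 286, 42] -35.1
[340, 254, 347, 112] -87.2
[0, 90, 105, 5] -39.0
[510, 195, 620, 141] -26.1
[354, 161, 360, 46] -87.0
[233, 299, 338, 253] -23.7
```

Emit:
move_arm([
  {"tx":0,"ty":-5,"tz":0,"ax":0,"ay":0,"az":0,"fingers":0},
  {"tx":0,"ty":-10,"tz":0,"ax":0,"ay":0,"az":0,"fingers":0},
  {"tx":0,"ty":-5,"tz":-10,"ax":0,"ay":0,"az":0,"fingers":0},
  {"tx":0,"ty":0,"tz":-20,"ax":0,"ay":0,"az":0,"fingers":0},
  {"tx":0,"ty":0,"tz":-25,"ax":0,"ay":0,"az":0,"fingers":0},
  {"tx":0,"ty":0,"tz":-25,"ax":0,"ay":0,"az":0,"fingers":0},
  {"tx":0,"ty":0,"tz":-20,"ax":0,"ay":0,"az":0,"fingers":0},
  {"tx":-10,"ty":0,"tz":-20,"ax":0,"ay":0,"az":0,"fingers":0},
  {"tx":-20,"ty":0,"tz":-10,"ax":0,"ay":0,"az":0,"fingers":0},
  {"tx":-20,"ty":0,"tz":0,"ax":0,"ay":0,"az":0,"fingers":0},
  {"tx":-10,"ty":0,"tz":0,"ax":0,"ay":0,"az":0,"fingers":0},
  {"tx":0,"ty":0,"tz":0,"ax":0,"ay":0,"az":0,"fingers":0},
  {"tx":0,"ty":0,"tz":0,"ax":0,"ay":0,"az":0,"fingers":0},
])

```text
t: 17.05
eef_pos: [574.4, 156.8, 273.8]
orientation: [-0.424, -3.112, 0.0]
wrist_force: [0.6, -0.3, -0.1]
finger_gap: 0.0
grip_force: 0.0
```

```bash
sed -i 's/m\[:,300:560\].copy()/m[:278,300:560].copy()/' k.py; python3 k.py w10; python3 - <<'E'
from h import *
import cv2
from rig import grab_frame
f=grab_frame("side");b=f["frame"][:,:,::-1];cv2.imwrite("pics/side2.png",b)
m=(b.max(2)<60).astype(np.uint8)
for th in (0,.7,.8,.9,1.0): print(th,proj(f,j2w((130*np.sin(th),115-130*np.cos(th),97))).round(0))
n,l,st,c=cv2.connectedComponentsWithStats(m[170:260,255:370].copy())
for i in range(1,n):
  if 20<st[i,4]<400: print(st[i]+[255,170,0,0,0],(c[i]+[255,170]).round(1))
# unchanged things: pad/catch, tube region diff vs side1/side0
a=cv2.imread("pics/side0.png")
E
```

```text
(array([121.6, -57.7, 112.9]), 'az needed', np.float64(58.56)) [ 0.6 -0.3 -0.1] [574.4 156.8 273.8] [ 0.07  0.49  1.32  0.    1.34 -1.23]
[370 134  34  35 371] [381.1 150.6]
[455 259  53  19 662] [478.7 269.6]
0 [235.  61.]
0.1 [247.  78.]
0.2 [260.  94.]
0.3 [274. 107.]
0.5 [304. 130.]
0.7 [337. 145.]
0.8 [354. 150.]
0.9 [372. 153.]
1.0 [389. 155.]
0 [303. 207.]
0.7 [322. 195.]
0.8 [323. 192.]
0.9 [324. 190.]
1.0 [325. 188.]
[321 188   6   5  26] [323.5 190. ]
```

```bash
python3 -c "
from rig import sign_off
print(sign_off())"
```

```text
the job is handed in; nothing more can be done
None
```

The job is handed in after about 17 s: the bolt is fully back with the catch up again behind it, and the gate is open to roughly 52–55°; I didn't re-measure the tube and tools at the end, but saw no sign of touching them.

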